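# Seat a board-edge connector and clamp it with self-closing tweezers

## Task

Get the connector on the top edge of the upright board ready for soldering: squeeze the self-closing tweezers open to take them off the lip of the bench rail, set their opened jaws astride the middle of the connector, and with the tweezers' shoulders push it slowly down until you feel it sit home and take about 1.2 kg (12 N), but never more than 1.6 kg, which bends the tails. Then, without lifting, let the tweezers close so that their tips grip the board just under the connector, and leave them standing there upright on their own; do not knock over or shift the flux bottle and the solder spool.

Things in the scene. Friction and masses are not known exactly. Their poses are not given: they have to be found in the camera images.
- tweezers_grip (a point): Self-closing steel tweezers, 118 mm, 44 g, clipped tips-down on the rail's lip. Point: centre of the finger pads, 75 mm above the tip ends, 43 below the tail end. Own z: tips to tail; y: direction of squeezing. Two ribbed pads (12 mm wide in x, 61 to 90 mm above the tip ends), 30 mm apart over their outsides at rest, 22 fully squeezed. Squeezing moves the crossed tips APART.
- toe_a (a point): Middle of one toe's gripping face, 3 mm above the tip ends (72 below tweezers_grip when closed). Each jaw is a hook: a toe 6 mm tall, 10 mm wide (x) turned inwards 10 mm from the leg; jaws 24 mm wide over all closed, 46 open. Where the blades cross, flat shoulders, underside 24 mm above this point: a part between the open jaws meets these. It turns with its blade (as tweezers_grip does).
- toe_b (a point): The same point on the other toe. Half-way between toe_a and toe_b lies the middle of the jaws, open or closed (when open each blade leans by half the opening angle).
- jaw (a joint): Opening angle of the tweezers, rad: 0.018 when closed on lip or board, 0.2 squeezed right open to its stop (toes 22 mm apart). Squeezing starts to open it at about 9 N on the pads, 18 N opens fully; grip with 25 to 30 N to press down without slipping. Its spring closes the tips with about 3 N.
- rail_lip (a point): Middle of the top edge of the fixed grey metal bench rail's upright lip: plate 2.4 mm thick (own x), 84 mm long (own y), edge 60 mm above the bench. The tweezers straddle it, squeezing direction across the plate, shoulders on its edge. A black block with two upright screwdrivers (120 mm high) stands some 75 to 85 mm away in own -y.
- connector_top (a point): Middle of the top of the black shrouded connector that straddles the upright green board's top edge: 34 mm long (own y, along the board), 11 mm thick (own x). Its seat is 10 mm below this point; tails reach 20, end lugs 23 mm below it. Own z up. 'Joint connector' is its height above home, 2 to 11 mm at the start, not measured. It slides straight down under 6 N; home, the force rises.
- vice: Blue board vice, fixed, 61 mm (own x) by 186 mm (own y), 52 mm high; origin at the middle of its underside. It holds the board (2.4 mm thick, 86 mm long, upright, parallel to own y) between its jaws, the connector about 38 mm along own +y. How deep the board is clamped differs: its top edge stands 73 to 83 mm above the bench. Below the connector both its faces are bare for 35 mm.
- flux_bottle: Brown bottle with white cap, 26 mm wide, 58 mm tall, a bystander; origin at its underside.
- solder_spool: Solder spool, 46 mm wide, 40 mm tall, a bystander; origin at its underside.
There are look-alikes about, which are no part of the job. Leave any green, pink or purple look-alike of the part that bears tweezers_grip alone.

How it is judged:
On the way, in this order (a step that is already met when the one before it is completed fails the run):
1. the tweezers are off the rail's lip (distance of toe_a from where it was at the start of the episode above 0.05 m), for 0.1 s.
2. the connector is pressed firmly home by the opened tweezers (value of joint connector below 0.0008 m and value of joint jaw above 0.1 rad and contact force between tweezers and connector above 8 N), for 0.05 s.
At the end, for the whole second after the job is handed in: Connector within 1 mm of its seat; tweezers closed on the board (angle 0.008 to 0.04), at rest, upright within 11 degrees, both toes within 4 mm of the board's middle plane, toe_a within 8 mm of the connector's middle along the board and 20 to 28.5 mm below its top (24 when the shoulders touch) (value of joint connector below 0.001 m and value of joint jaw between 0.008 and 0.04 rad and x of toe_a in the frame of connector_top between -0.004 and 0.004 m and x of toe_b in the frame of connector_top between -0.004 and 0.004 m and y of toe_a in the frame of connector_top between -0.008 and 0.008 m and z of toe_a in the frame of connector_top between -0.0285 and -0.02 m and angle between toe_a's own z axis and vertical below 0.2 rad and linear speed of tweezers below 0.02 m/s).
It fails at once if the connector is pushed with more than 16 N (contact force between anything else and connector above 16 N).
It fails at once if the flux bottle is shifted by more than 20 mm or tipped (distance of flux_bottle from where it was at the start of the episode above 0.02 m or angle between flux_bottle's own z axis and vertical above 0.3 rad).
It fails at once if the solder spool is shifted by more than 20 mm or tipped (distance of solder_spool from where it was at the start of the episode above 0.02 m or angle between solder_spool's own z axis and vertical above 0.3 rad).
It also fails if it takes over 51 s, if anything falls off the work surface, if the arm or the gripper's body presses on something with over 40 N, if the wrist force passes 120 N, or if a joint passes its speed limit or range.

## Robot

A 6-joint arm with a two-finger parallel gripper is mounted at the origin on a cart in front of the work surface, level with it; the furniture and walls round the work are solid. World frame = base frame: x ahead of the robot, y to its left, z up, the work surface at z = 0. Lengths are in m, angles in rad, forces in N, time in s.
With the tool pointing down it reaches from about 0.3 to 0.775 m from the base axis. Payload 14.6 kg.
Tool frame: the origin (TCP) lies at the very end of the fingers, on their centre line; the grasp point (between the pads) lies 19 mm behind it; x points along the fingers, y is the direction in which the jaws open and shut, and the axes are right-handed (so a half turn about x gives the same grasp; the last joint's range is limited). The gripper opens to 94 mm and grips with 3 to 60 N. Pads are 16 mm wide; open, the fingers measure 119 mm over their backs; the gripper's body (75 mm by 177 mm) begins 78 mm behind the grasp point.
Start: joints at [-1.266, 0.3, 1.521, -0, 1.321, -0.067], TCP at [0.2, -0.512, 0.205] pointing down, gripper open.
Joint ranges: [-3.03, 3.03], [-0.79, 2.21], [0.23, 2.52], [-1.04, 4.18], [0, 3.07], [-2.55, 2.55]. Speed limits (rad/s): [2.22, 2.22, 2.57, 3.14, 3.14, 3.14].

## Interface

Orientations are given as [roll, pitch, yaw] about the fixed x, y, z axes, in that order (R = Rz(yaw) Ry(pitch) Rx(roll)).
In Python, from station import ctrl, viewer, hand_in gives the robot as it stands. The module is installed in compiled form; this text tells all that it offers.
- The arm moves only by the tool play_rows, never from a script. Its argument "deltas" is a list that holds one entry, the list of rows, each a list of 7 numbers: the shift along the tool's x, y, z in mm, then the turn, a rotation vector about the tool's x, y, z in rad, then the finger opening in mm, from 0 to 94. In form: [[[dx, dy, dz, ax, ay, az, gripper], ...]]. A call has 1 to 10 rows; each row shifts and turns the commanded pose from where the row before left it, along the tool's axes as they then stand; what a row does not reach is not made up. A row lasts 1/10 s, in which the tool goes at most 50 mm and 8.59 degrees, less where a joint would pass 70% of its speed; a pose out of reach is approached as far as the arm can. A call with a gripper value outside its range is refused whole. The fingers move at their own pace and stop on an object; "grip_force" is the grip in N (left out, the last holds). Time passes only in rows, so rows that do not move let the fingers close. It gives the time, the measured TCP pose, the force and the opening at its end, in the units of the state.
- ctrl.get_obs(): the state, without advancing time (a new reading comes with each control period).
- viewer.camera(name): name is "scene" or "top" or "wrist"; returns a dict with "img" (384x512x3 uint8, red, green, blue), "fx", "fy", "cx", "cy" (pixels), "distortion" ([k1, k2, p1, p2, k3] as OpenCV has them; the pictures are not rectified), "rvec" (rotation vector, rad) and "tvec" (3), from world to camera coordinates, as OpenCV has them. Camera axes: x right, y down, z forward; pixel columns grow to the right and rows downward; lengths in m; the calibration is good to about 2 mm. A picture is of the moment at which its call begins. There is no depth.
- hand_in(): hands the job in, once; it reports no verdict.
The state is a dict: "time_s": time; "qpos": joint angles; "joint_vel": joint speeds; "tau": joint torques, N m; "ee_pos": TCP position; "eef_rot": TCP orientation; "force": force on the tool from outside, world axes, zero at the start; "moment": the same for the moment, N m; "grip_width": finger opening in m.
Only numpy, scipy, OpenCV 4.12 (cv2) and the standard library are available. Lean on these libraries where they do the work, as an engineer would, in place of code of your own. Each camera call takes 0.05 s, during which the arm holds its last target.

## Working session

There is one attempt and no reset: what is moved stays moved. The work goes in short steps, Python scripts to look and compute and a tool call to move; the robot and the scene stay as the last step left them, time stands still between calls to the robot, and variables do not carry over. Pictures are saved under pics/ and viewed, and the job is handed in when it is done.

Besides the shell and the picture viewer there is one more tool, called after ">>>" as a command line: name --argument value ..., lists and objects as JSON in quotes. play_rows: Moves the arm, as the interface text tells. Its arguments: {"type":"object","properties":{"deltas":{"type":"array","items":{"type":"array","items":{"type":"array","items":{"type":"number"}}}},"grip_force":{"type":"number"}},"required":["deltas"]}

```bash
mkdir -p pics; cat > h.py <<'E'
import numpy as np, cv2, pickle
from station import ctrl, viewer, hand_in
def cam(n,save=None):
    c=viewer.camera(n)
    if save:
        cv2.imwrite('pics/'+save+'.png',c['img'][:,:,::-1]); pickle.dump(c,open('pics/'+save+'.pkl','wb'))
    return c
def K(c): return np.array([[c['fx'],0,c['cx']],[0,c['fy'],c['cy']],[0,0,1.]])
def ray(c,u,v):
    p=cv2.undistortPoints(np.array([[[u,v]]],float),K(c),np.array(c['distortion'],float)).ravel()
    R=cv2.Rodrigues(np.array(c['rvec'],float))[0]; t=np.array(c['tvec'],float).ravel()
    d=R.T@np.array([p[0],p[1],1]); return -R.T@t, d/np.linalg.norm(d)
def onz(c,u,v,z):
    o,d=ray(c,u,v); return o+d*(z-o[2])/d[2]
def tri(*obs):
    A=np.zeros((3,3));b=np.zeros(3)
    for c,u,v in obs:
        o,d=ray(c,u,v);P=np.eye(3)-np.outer(d,d);A+=P;b+=P@o
    x=np.linalg.solve(A,b)
    res=[np.linalg.norm((np.eye(3)-np.outer(ray(*q)[1],ray(*q)[1]))@(x-ray(*q)[0])) for q in obs]
    return x,res
def proj(c,X):
    return cv2.projectPoints(np.array(X,float).reshape(-1,1,3),np.array(c['rvec'],float),np.array(c['tvec'],float),K(c),np.array(c['distortion'],float))[0].reshape(-1,2)
def load(n): return pickle.load(open('pics/'+n+'.pkl','rb'))
E
python3 - <<'E'
from h import *
for n in ['scene','top','wrist']:
    c=cam(n,n+'0'); print(n,c['fx'],ray(c,256,192))
print(ctrl.get_obs())
E
```

```text
scene 398.3393112519613 (array([0.05372024, 0.96292552, 0.56495681]), array([ 0.44168416, -0.77662463, -0.44918737]))
top 425.0397953734697 (array([0.27668303, 0.15578   , 1.23536316]), array([ 0.19512369, -0.02733932, -0.98039752]))
wrist 320.27341365902015 (array([ 0.2661954 , -0.4872087 ,  0.38324788]), array([-0.22588375, -0.08178137, -0.97071538]))
{'time_s': 0.15, 'qpos': array([-1.26559048e+00,  3.00323171e-01,  1.52143855e+00, -1.26019316e-05,
        1.32068364e+00, -6.65978381e-02]), 'joint_vel': array([-0.00094377, -0.0017716 , -0.00200463,  0.00012044, -0.00070941,
       -0.00098674]), 'tau': array([ 1.53322744e-03, -5.31959188e+01, -3.52818561e+01,  7.08835968e-02,
        2.36632826e-02, -6.91195555e-05]), 'ee_pos': array([ 0.19974912, -0.51223434,  0.20502777]), 'eef_rot': array([-1.62307934,  1.56994353,  1.89032011]), 'force': array([-0.46788737, -0.56326318, -0.61943004]), 'moment': array([-0.03810161, -0.01188142, -0.03114353]), 'grip_width': 0.0943157975751935}
```

View pics/scene0.png

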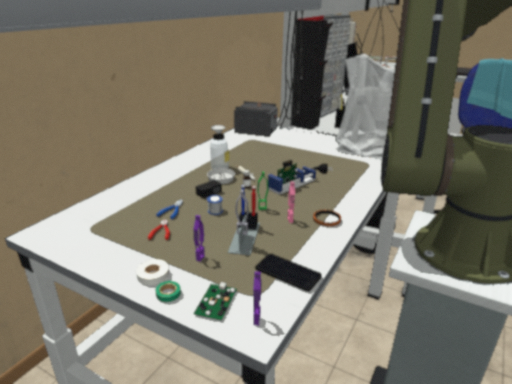

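View pics/top0.png

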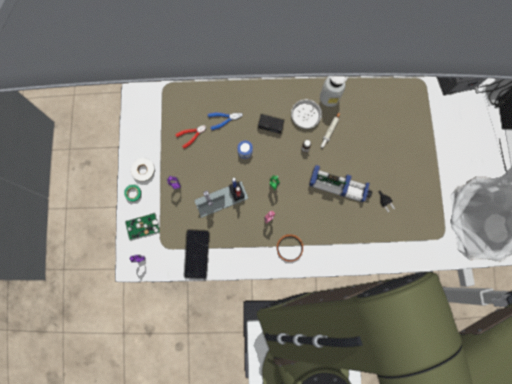

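View pics/wrist0.png

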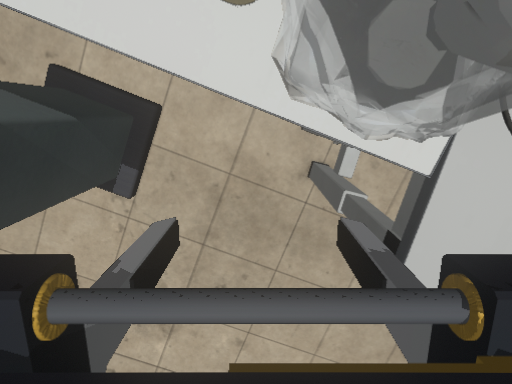

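```bash
python3 - <<'E'
from h import *
a=load('top0')['img'][120:260,120:400,::-1]
cv2.imwrite('pics/t0z.png',cv2.resize(a,(800,400),interpolation=cv2.INTER_CUBIC))
a=load('scene0')['img'][140:300,140:340,::-1]
cv2.imwrite('pics/s0z.png',cv2.resize(a,(750,600),interpolation=cv2.INTER_CUBIC))
c=load('top0')
for n,(u,v),z in [('rail',(220,200),.06),('vice',(340,185),.05),('spool',(245,149),.04),('bottle',(307,145),.05)]: print(n,onz(c,u,v,z))
E
```

```text
rail [0.49075741 0.22494815 0.06      ]
vice [ 0.52570359 -0.11953583  0.05      ]
spool [0.64410071 0.1501793  0.04      ]
bottle [ 0.64806473 -0.03132773  0.05      ]
```

View pics/t0z.png

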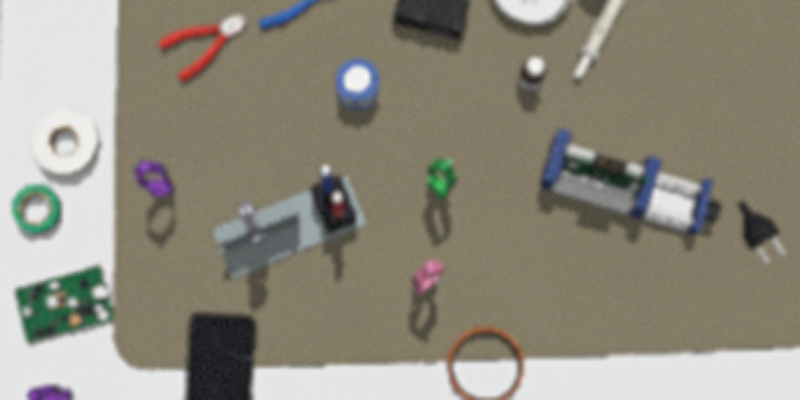

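View pics/s0z.png

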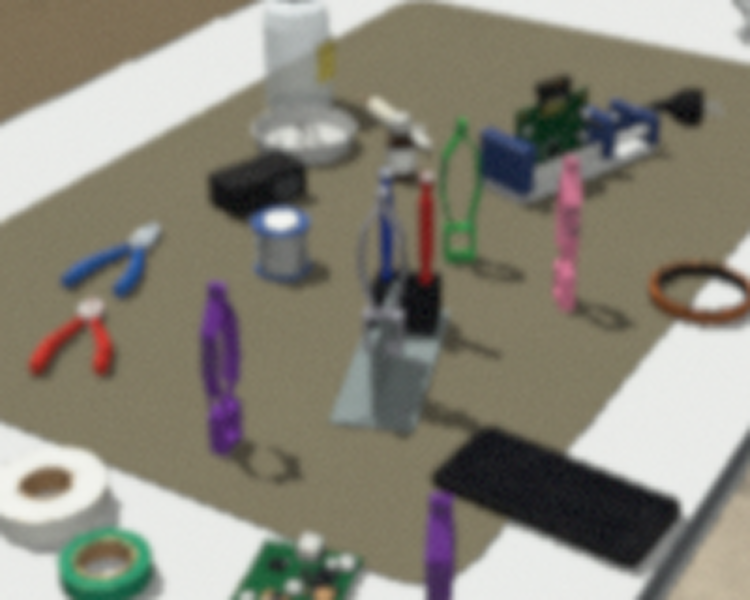

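```bash
cat >> h.py <<'E'
from scipy.spatial.transform import Rotation as Ro
def pose():
    o=ctrl.get_obs(); return o['ee_pos'],Ro.from_euler('xyz',o['eef_rot']).as_matrix(),o
def down(yaw):  # tool y at yaw in world, x down
    y=np.array([np.cos(yaw),np.sin(yaw),0]);x=np.array([0,0,-1.]);return np.array([x,y,np.cross(x,y)]).T
def plan(p,R,pt,Rt,n,g):
    w=Ro.from_matrix(R.T@Rt).as_rotvec()/n; dR=Ro.from_rotvec(w).as_matrix()
    dp=(np.array(pt)-p)/n; Rc=R.copy()
    for i in range(n):
        s=Rc.T@dp*1000; print([round(float(v),1) for v in s]+[round(float(v),4) for v in w]+[g]); Rc=Rc@dR
    return
E
python3 - <<'E'
from h import *
p,R,o=pose(); print(R.round(4)); c=load('wrist0'); C,d=ray(c,256,192); print('cam in tool',R.T@(C-p),R.T@d)
y=np.arctan2(R[1,1],R[0,1]);print(np.degrees(y))
c=load('top0')
z=lambda u,v,h:onz(c,120+u/800*280,120+v/400*140,h)
print('twz',z(248,212,.15),z(252,235,.06))
print('rail base',z(215,230,0),z(345,180,0),z(363,222,0),z(230,277,0))
print('vice',z(560,135,.05),z(710,185,.05),z(545,185,.05),z(698,230,.05), 'conn',z(608,162,.085))
for t in [np.radians(21)]:
  plan(p,R,[.46,.20,.30],down(t),20,94)
E
```

```text
[[-3.000e-04  3.633e-01 -9.317e-01]
 [ 8.000e-04 -9.317e-01 -3.633e-01]
 [-1.000e+00 -9.000e-04 -0.000e+00]]
cam in tool [-0.17821758  0.00067241 -0.0710059 ] [ 0.97070932 -0.00504329  0.24020405]
-68.69703817670124
twz [0.49074316 0.25381737 0.15      ] [0.4853189  0.25827753 0.06      ]
rail base [0.5023543  0.30189072 0.        ] [0.55123879 0.16575849 0.        ] [0.50618486 0.14836856 0.        ] [0.45279806 0.28677503 0.        ]
vice [ 0.58020024 -0.05329906  0.05      ] [ 0.5239663  -0.20347651  0.05      ] [ 0.52896029 -0.03478788  0.05      ] [ 0.47823886 -0.1870469   0.05      ] conn [ 0.54267544 -0.09277941  0.085     ]
[-4.7, -28.5, -25.1, -0.0783, -0.0, 0.0, 94]
[-4.7, -26.4, -27.2, -0.0783, -0.0, 0.0, 94]
[-4.7, -24.2, -29.2, -0.0783, -0.0, 0.0, 94]
[-4.7, -21.8, -31.0, -0.0783, -0.0, 0.0, 94]
[-4.7, -19.4, -32.6, -0.0783, -0.0, 0.0, 94]
[-4.7, -16.7, -34.0, -0.0783, -0.0, 0.0, 94]
[-4.7, -14.0, -35.2, -0.0783, -0.0, 0.0, 94]
[-4.7, -11.2, -36.2, -0.0783, -0.0, 0.0, 94]
[-4.7, -8.4, -37.0, -0.0783, -0.0, 0.0, 94]
[-4.7, -5.4, -37.5, -0.0783, -0.0, 0.0, 94]
[-4.7, -2.5, -37.8, -0.0783, -0.0, 0.0, 94]
[-4.7, 0.5, -37.9, -0.0783, -0.0, 0.0, 94]
[-4.7, 3.4, -37.8, -0.0783, -0.0, 0.0, 94]
[-4.7, 6.4, -37.4, -0.0783, -0.0, 0.0, 94]
[-4.7, 9.3, -36.8, -0.0783, -0.0, 0.0, 94]
[-4.7, 12.1, -35.9, -0.0783, -0.0, 0.0, 94]
[-4.7, 14.9, -34.9, -0.0783, -0.0, 0.0, 94]
[-4.7, 17.6, -33.6, -0.0783, -0.0, 0.0, 94]
[-4.7, 20.1, -32.1, -0.0783, -0.0, 0.0, 94]
[-4.7, 22.6, -30.4, -0.0783, -0.0, 0.0, 94]
```

>>> play_rows --deltas '[[[-5,-28,-25,-0.0783,0,0,94],[-5,-26,-27,-0.0783,0,0,94],[-5,-24,-29,-0.0783,0,0,94],[-5,-22,-31,-0.0783,0,0,94],[-5,-19,-33,-0.0783,0,0,94],[-5,-17,-34,-0.0783,0,0,94],[-5,-14,-35,-0.0783,0,0,94],[-5,-11,-36,-0.0783,0,0,94],[-5,-8,-37,-0.0783,0,0,94],[-5,-5,-38,-0.0783,0,0,94]]]'

```text
time_s: 1.15
ee_pos: [0.3311, -0.1561, 0.2557]
eef_rot: [1.405, 1.571, -0.579]
force: [0.8, -0.7, 0.0]
grip_width: 0.0939
```

>>> play_rows --deltas '[[[-5,-2,-38,-0.0783,0,0,94],[-5,0,-38,-0.0783,0,0,94],[-5,3,-38,-0.0783,0,0,94],[-5,6,-37,-0.0783,0,0,94],[-5,9,-37,-0.0783,0,0,94],[-5,12,-36,-0.0783,0,0,94],[-5,15,-35,-0.0783,0,0,94],[-5,18,-34,-0.0783,0,0,94],[-5,20,-32,-0.0783,0,0,94],[-5,23,-30,-0.0783,0,0,94]]]'

```text
time_s: 2.15
ee_pos: [0.461, 0.2009, 0.3055]
eef_rot: [-1.44, 1.571, -2.64]
force: [-0.3, 0.1, 1.0]
grip_width: 0.0938
```

```bash
python3 - <<'E'
from h import *
cam('wrist','w1'); cam('top','top1'); cam('scene','s1'); p,R,o=pose(); print(p,R.round(3),o['force'])
for n in ['w1']:
    cv2.imwrite('pics/w1z.png',cv2.resize(load('w1')['img'][:,:,::-1],(800,600)))
E
```

```text
[0.46087239 0.20058621 0.304786  ] [[-0.001  0.932  0.361]
 [-0.     0.361 -0.932]
 [-1.    -0.001 -0.   ]] [-0.38909365 -0.37708836 -0.03919667]
```

View pics/w1z.png

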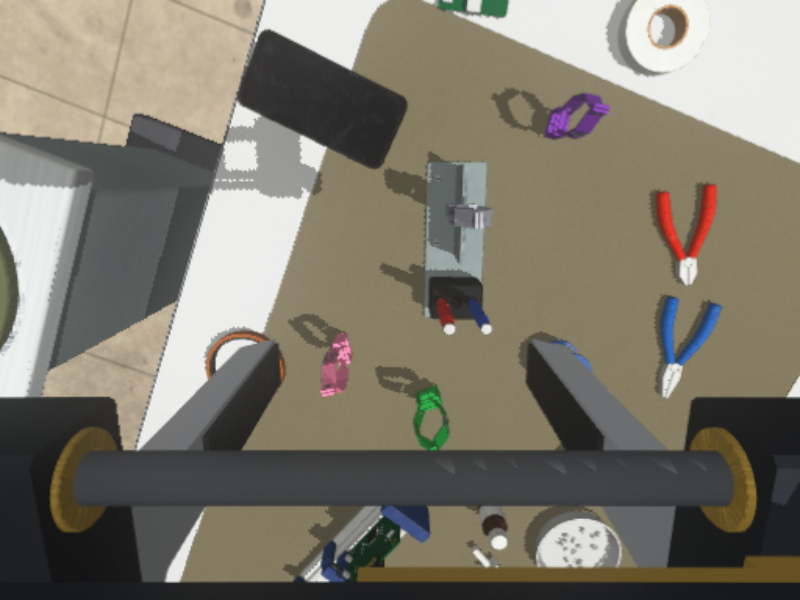

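```bash
python3 - <<'E'
from h import *
a=load('w1')['img'][95:210,260:330,::-1]
cv2.imwrite('pics/w1y.png',cv2.resize(a,None,fx=5,fy=5,interpolation=cv2.INTER_CUBIC))
a=load('s1')['img'][180:260,210:280,::-1]
cv2.imwrite('pics/s1y.png',cv2.resize(a,None,fx=7,fy=7,interpolation=cv2.INTER_CUBIC))
E
```

```text
(no output)
```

View pics/w1y.png

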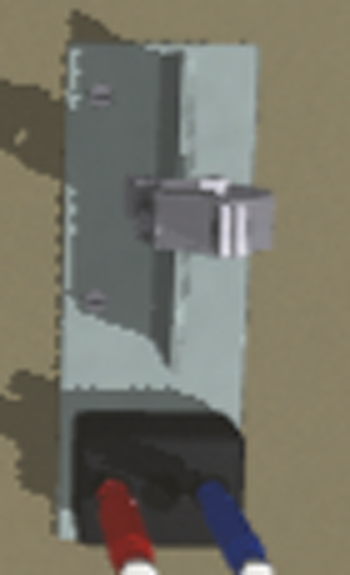

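View pics/s1y.png

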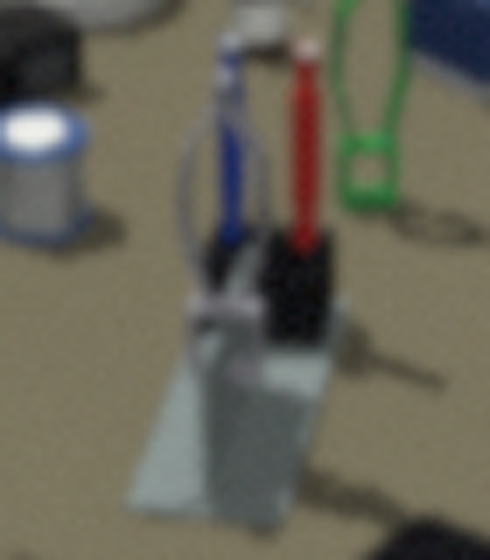

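```bash
python3 - <<'E'
from h import *
c=load('w1'); z=lambda u,v,h:onz(c,260+u/5,95+v/5,h)
a=z(184,50,.06); b=z(172,362,.06); print('lip',a,b,np.linalg.norm(a-b),np.degrees(np.arctan2(*(a-b)[:2])))
d=(a-b)[:2]; 
print('base', z(70,45,0),z(258,45,0),z(242,430,0),z(60,535,0))
e=z(70,45,0)-z(60,535,0);print('yaw left edge',np.degrees(np.arctan2(-e[0],e[1])), np.linalg.norm(e))
for h in [.06,.108,.122,.151]:
    print(h,'left',z(155,220,h)[:2],'right',z(273,220,h)[:2], 'mid',z(215,217,h)[:2])
s=load('s1'); zs=lambda u,v:(210+u/7,180+v/7)
print('tail', tri((c,260+233/5,95+220/5),(s,*zs(235,48))))
E
```

```text
lip [0.48156946 0.29194621 0.06      ] [0.50993377 0.21650717 0.06      ] 0.0805951848636937 -20.6057456218625
base [0.45619717 0.28499877 0.        ] [0.50727623 0.30479188 0.        ] [0.54846308 0.19781843 0.        ] [0.50859391 0.14625825 0.        ]
yaw left edge 20.689544442330465 0.14830493246680673
0.06 left [0.49121209 0.24959113] right [0.52002832 0.26075825] mid [0.50555936 0.25598542]
0.108 left [0.48520019 0.25137904] right [0.51075248 0.26128128] mid [0.49792238 0.25704907]
0.122 left [0.48344672 0.25190051] right [0.50804703 0.26143384] mid [0.49569492 0.2573593 ]
0.151 left [0.47981453 0.25298071] right [0.50244287 0.26174984] mid [0.49108092 0.25800191]
tail (array([0.4907575 , 0.25785871, 0.16153191]), [np.float64(0.0024678473882669087), np.float64(0.0024678473882668896)])
```

```bash
python3 - <<'E'
from h import *
p,R,o=pose(); plan(p,R,[.4945,.2575,.20],down(np.radians(20.65)),4,94)
E
```

```text
[26.2, 13.0, -10.2, 0.0023, -0.0, 0.0003, 94]
[26.2, 13.0, -10.3, 0.0023, -0.0, 0.0003, 94]
[26.2, 12.9, -10.3, 0.0023, -0.0, 0.0003, 94]
[26.2, 12.9, -10.3, 0.0023, -0.0, 0.0003, 94]
```

>>> play_rows --deltas '[[[26,13,-10.3,0.0023,0,0.0003,80],[26,13,-10.3,0.0023,0,0.0003,80],[26,13,-10.3,0.0023,0,0.0003,80],[26,13,-10.3,0.0023,0,0.0003,80],[0,0,0,0,0,0,80]]]'

```text
time_s: 2.8
ee_pos: [0.4938, 0.2557, 0.198]
eef_rot: [-1.505, 1.566, -2.719]
force: [-0.2, 0.1, 0.4]
grip_width: 0.08
```

```bash
python3 - <<'E'
from h import *
cam('wrist','w2'); cam('scene','s2'); p,R,o=pose(); print(p,R.round(3))
cv2.imwrite('pics/w2z.png',cv2.resize(load('w2')['img'][:,:,::-1],(800,600),interpolation=cv2.INTER_CUBIC))
E
```

```text
[0.49466654 0.25541482 0.20195485] [[ 0.001  0.937  0.35 ]
 [ 0.     0.35  -0.937]
 [-1.     0.001  0.   ]]
```

View pics/w2z.png

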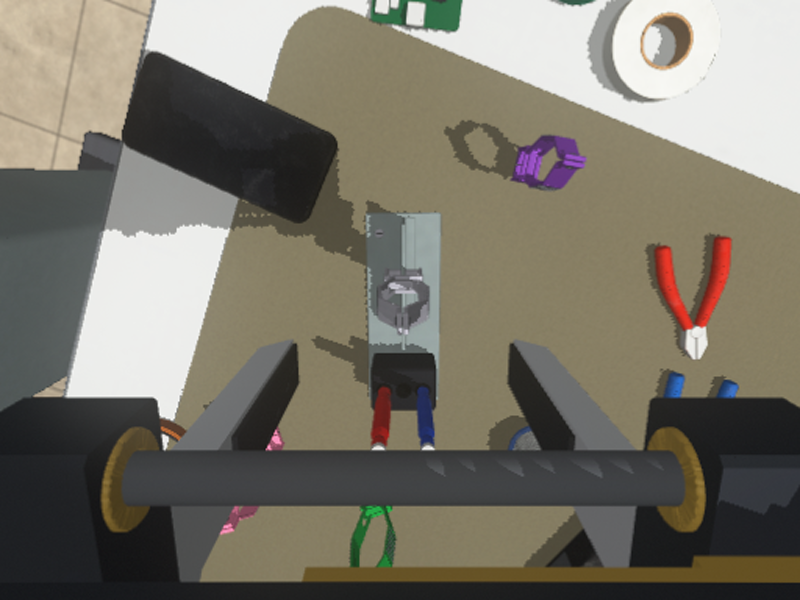

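```bash
python3 - <<'E'
from h import *
a=load('w2')['img'][125:235,225:295,::-1]
cv2.imwrite('pics/w2y.png',cv2.resize(a,None,fx=5.4,fy=5.4,interpolation=cv2.INTER_CUBIC))
a=load('s2')['img'][150:260,210:280,::-1]
cv2.imwrite('pics/s2y.png',cv2.resize(a,None,fx=5,fy=5,interpolation=cv2.INTER_CUBIC))
E
```

```text
(no output)
```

View pics/w2y.png

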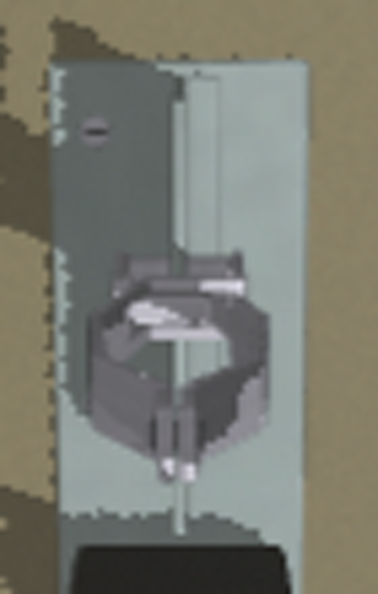

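View pics/s2y.png

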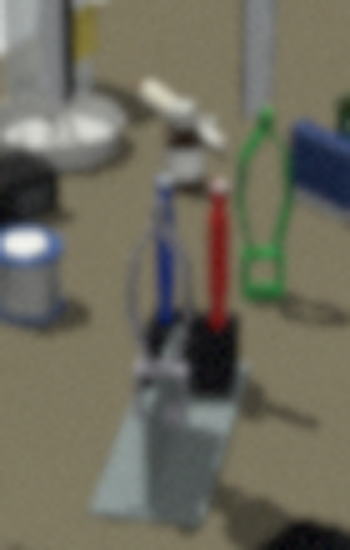

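```bash
python3 - <<'E'
from h import *
c=load('w2'); z=lambda u,v,h:onz(c,225+u/5.4,125+v/5.4,h)
a=z(180,75,.06); b=z(180,533,.06); print('lip',a,b,np.linalg.norm(a-b),np.degrees(np.arctan2(-(a-b)[0],(a-b)[1])),(a+b)/2)
L,Rr=z(92,345,.108),z(270,345,.108);print('pads',L,Rr,(L+Rr)/2,np.linalg.norm(L-Rr))
print('tail',z(178,435,.151),z(178,470,.151),z(178,455,.151))
print('tip cross',z(180,275,.036))
mid=(a+b)/2; u=(a-b)/np.linalg.norm(a-b); n=np.array([u[1],-u[0],0])
for q in [(L+Rr)/2,z(178,452,.151)]: print((q-mid)@u,(q-mid)@n)
E
```

```text
lip [0.48078043 0.29687069 0.06      ] [0.51138218 0.21481446 0.06      ] 0.08757678443023657 20.45230991220381 [0.49608131 0.25584257 0.06      ]
pads [0.48128116 0.25566306 0.108     ] [0.50787035 0.26559452 0.108     ] [0.49457575 0.26062879 0.108     ] 0.02838343025904007
tail [0.49506044 0.25837538 0.151     ] [0.4967955  0.25371901 0.151     ] [0.49604976 0.25572036 0.151     ]
tip cross [0.49525407 0.25791016 0.036     ]
0.005010590498287262 0.0002617860201353981
0.0003225597302668849 -7.214918020132622e-05
```

```bash
python3 - <<'E'
from h import *
c=load('w2'); u=np.array([-.3494,.937,0]);n=np.array([.937,.3494,0]);mid=np.array([.4961,.2558,0])
for s in [0,.004]:
  for h in [.094,.123]:
    for w in [-.006,.006]:
      for sg in [-.015,.015]:
        q=proj(c,mid+u*(s+w)+n*sg+[0,0,h])[0]; print(s,h,w,sg,((q-[225,125])*5.4).round())
  for w in [-.004,.004]: print('tail',s,w,((proj(c,mid+u*(s+w)+[0,0,.151])[0]-[225,125])*5.4).round())
  for w in [-.005,.005]: print('toe',s,w,((proj(c,mid+u*(s+w)+[0,0,.036]+n*.012)[0]-[225,125])*5.4).round())
E
```

```text
0 0.094 -0.006 -0.015 [ 91. 389.]
0 0.094 -0.006 0.015 [268. 389.]
0 0.094 0.006 -0.015 [ 90. 320.]
0 0.094 0.006 0.015 [269. 320.]
0 0.123 -0.006 -0.015 [ 81. 438.]
0 0.123 -0.006 0.015 [277. 438.]
0 0.123 0.006 -0.015 [ 80. 362.]
0 0.123 0.006 0.015 [279. 362.]
tail 0 -0.004 [179. 483.]
tail 0 0.004 [179. 426.]
toe 0 -0.005 [240. 311.]
toe 0 0.005 [240. 262.]
0.004 0.094 -0.006 -0.015 [ 90. 366.]
0.004 0.094 -0.006 0.015 [269. 367.]
0.004 0.094 0.006 -0.015 [ 90. 297.]
0.004 0.094 0.006 0.015 [270. 297.]
0.004 0.123 -0.006 -0.015 [ 80. 413.]
0.004 0.123 -0.006 0.015 [278. 413.]
0.004 0.123 0.006 -0.015 [ 79. 336.]
0.004 0.123 0.006 0.015 [279. 336.]
tail 0.004 -0.004 [179. 455.]
tail 0.004 0.004 [179. 398.]
toe 0.004 -0.005 [240. 291.]
toe 0.004 0.005 [240. 242.]
```

>>> play_rows --deltas '[[[20,1.5,-1.4,0,0,0,70],[20,0,0,0,0,0,70],[20,0,0,0,0,0,70],[20,0,0,0,0,0,70],[15,0,0,0,0,0,70],[10,0,0,0,0,0,70],[6,0,0,0,0,0,70],[0,0,0,0,0,0,70]]]'

```text
time_s: 3.7
ee_pos: [0.496, 0.2579, 0.0909]
eef_rot: [1.579, 1.569, 0.366]
force: [0.0, -0.1, -1.3]
grip_width: 0.0698
```

```bash
python3 - <<'E'
from h import *
cam('wrist','w3'); p,R,o=pose(); print(p,R.round(3),o['force'])
cv2.imwrite('pics/w3z.png',cv2.resize(load('w3')['img'][120:320,150:400,::-1],None,fx=3,fy=3,interpolation=cv2.INTER_CUBIC))
cam('scene','s3')
cv2.imwrite('pics/s3y.png',cv2.resize(load('s3')['img'][130:270,180:320,::-1],None,fx=4,fy=4,interpolation=cv2.INTER_CUBIC))
E
```

```text
[0.49614872 0.2580503  0.09124876] [[ 0.002  0.937  0.35 ]
 [ 0.001  0.35  -0.937]
 [-1.     0.002 -0.   ]] [0.04982286 0.12113649 0.18849704]
```

View pics/w3z.png

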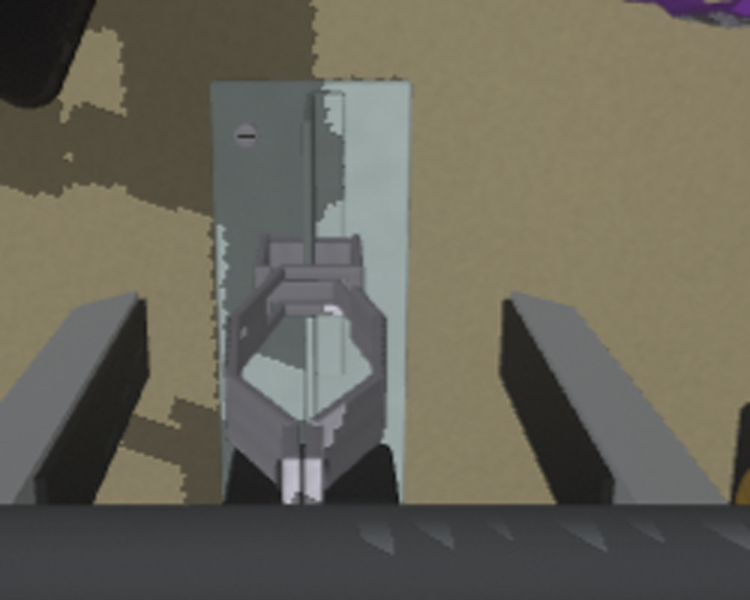

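View pics/s3y.png

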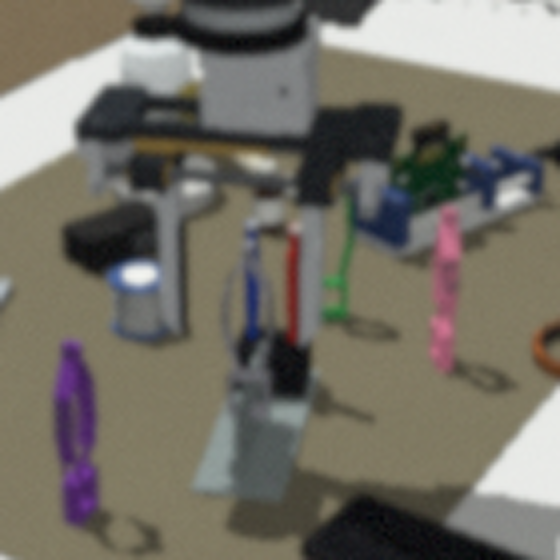

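```bash
python3 - <<'E'
from h import *
c=load('w3'); p,R,o=pose()
f=lambda X:((proj(c,X)[0]-[150,120])*3).round(1)
print('TCP',f(p),'grasp',f(p-.019*R[:,0]))
for s in [-.035,.035]: print('fing',f(p+R[:,1]*s))
z=lambda u,v,h:onz(c,150+u/3,120+v/3,h)
L,Q=z(230,380,.108),z(386,380,.108); print(L,Q,(L+Q)/2,np.linalg.norm(L-Q))
a=z(311,100,.06);b=z(308,400,.06);print(a,b,np.degrees(np.arctan2(-(a-b)[0],(a-b)[1])))
for q in [L,Q,(L+Q)/2,a,b,z(302,480,.151)]: print('tool',(R.T@(q-p)*1000).round(1))
for h in [.094,.108,.123]:
  for w in [-.008,-.006,0,.006]: print(h,w,f(p+np.array([0,0,h-p[2]])+R[:,2]*w))
E
```

```text
TCP [314.2 334.1] grasp [313.2 372.8]
fing [136.1 334.3]
fing [492.2 334.1]
[0.48292004 0.25065911 0.108     ] [0.5092981  0.26046467 0.108     ] [0.49610907 0.25556189 0.108     ] 0.028141627108466242
[0.48071083 0.29740086 0.06      ] [0.50453768 0.23086467 0.06      ] 19.70262775061762
tool [-16.6 -15.    2.4]
tool [-16.6  13.1   2.4]
tool [-16.6  -1.    2.4]
tool [ 31.4  -0.9 -42.2]
tool [31.4 -1.8 28.5]
tool [-59.6  -1.1  -1.8]
0.094 -0.008 [313.9 299.8]
0.094 -0.006 [314.  309.7]
0.094 0 [314.1 339. ]
0.094 0.006 [314.2 367.8]
0.108 -0.008 [313.4 325.5]
0.108 -0.006 [313.4 336.1]
0.108 0 [313.5 367.5]
0.108 0.006 [313.6 398.3]
0.123 -0.008 [312.7 358. ]
0.123 -0.006 [312.7 369.4]
0.123 0 [312.8 403.4]
0.123 0.006 [313.  436.8]
```

>>> play_rows --deltas '[[[1,-1.5,0,0,0,0,70],[1,-1.5,0,0,0,0,50],[0,0,0,0,0,0,33],[0,0,0,0,0,0,33],[0,0,0,0,0,0,33]]]' --grip_force 4

```text
time_s: 4.3
ee_pos: [0.4931, 0.2571, 0.0886]
eef_rot: [1.596, 1.569, 0.383]
force: [0.8, -0.5, -0.0]
grip_width: 0.0417
```

```bash
python3 - <<'E'
from h import *
cam('wrist','w4'); p,R,o=pose(); print(p,R.round(3),o['force'],o['grip_width'])
cv2.imwrite('pics/w4z.png',cv2.resize(load('w4')['img'][120:320,150:400,::-1],None,fx=3,fy=3,interpolation=cv2.INTER_CUBIC))
E
```

```text
[0.4931082 0.2571265 0.0885227] [[ 0.001  0.937  0.35 ]
 [ 0.     0.35  -0.937]
 [-1.     0.001  0.   ]] [ 0.73552988  0.36250983 -0.25535271] 0.03775785505398362
```

View pics/w4z.png

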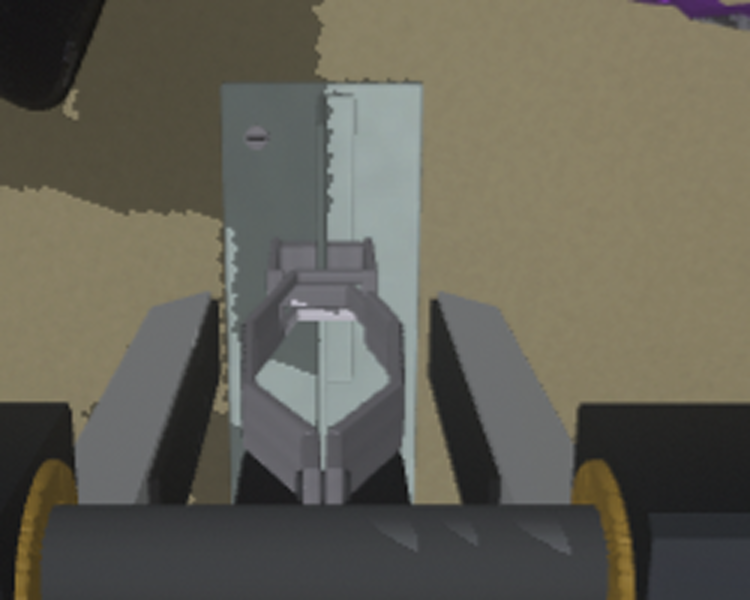

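>>> play_rows --deltas '[[[0,0,0,0,0,0,24],[0,0,0,0,0,0,24],[0,0,0,0,0,0,24],[0,0,0,0,0,0,24]]]'

```text
time_s: 4.75
ee_pos: [0.4931, 0.2571, 0.0885]
eef_rot: [1.598, 1.57, 0.385]
force: [0.1, 0.0, 0.5]
grip_width: 0.0298
```

>>> play_rows --deltas '[[[0,0,0,0,0,0,15],[0,0,0,0,0,0,15],[0,0,0,0,0,0,15],[0,0,0,0,0,0,15]]]' --grip_force 28

```text
time_s: 5.15
ee_pos: [0.493, 0.2571, 0.0884]
eef_rot: [1.546, 1.57, 0.333]
force: [-0.6, -0.1, -0.2]
grip_width: 0.0214
```

```bash
python3 - <<'E'
from h import *
cam('wrist','w5'); p,R,o=pose(); print(p,o['force'],o['grip_width'])
cv2.imwrite('pics/w5z.png',cv2.resize(load('w5')['img'][120:320,150:400,::-1],None,fx=3,fy=3,interpolation=cv2.INTER_CUBIC))
E
```

```text
[0.49305005 0.25712693 0.08845679] [-0.83167736 -0.50903093 -0.11389028] 0.021179016587439467
```

View pics/w5z.png

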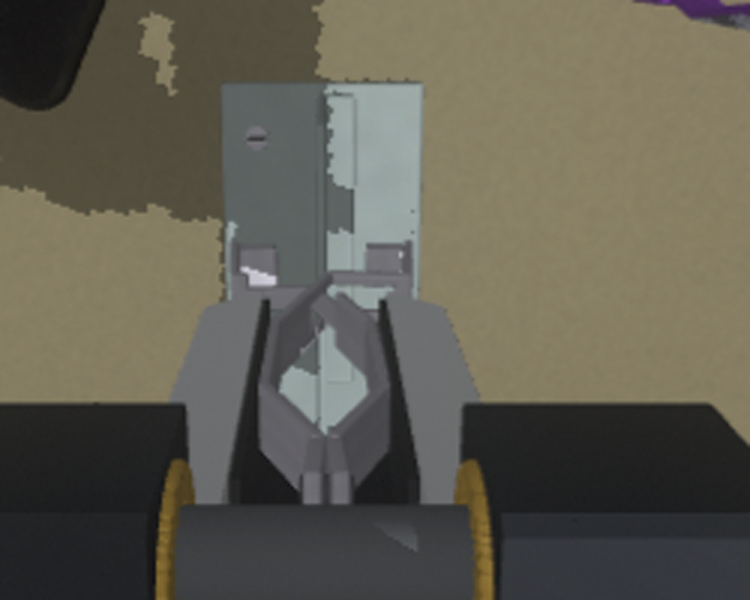

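```bash
python3 - <<'E'
from h import *
p,R,o=pose(); p=p+[0,0,.16]; plan(p,R,[.52,-.15,.25],down(np.radians(-20)),14,15)
E
```

```text
[-0.1, -8.4, 27.9, 0.0505, -0.0, -0.0001, 15]
[-0.1, -7.0, 28.3, 0.0505, -0.0, -0.0001, 15]
[-0.1, -5.5, 28.6, 0.0505, -0.0, -0.0001, 15]
[-0.1, -4.1, 28.9, 0.0505, -0.0, -0.0001, 15]
[-0.1, -2.6, 29.0, 0.0505, -0.0, -0.0001, 15]
[-0.1, -1.1, 29.1, 0.0505, -0.0, -0.0001, 15]
[-0.1, 0.3, 29.1, 0.0505, -0.0, -0.0001, 15]
[-0.1, 1.8, 29.1, 0.0505, -0.0, -0.0001, 15]
[-0.1, 3.3, 29.0, 0.0505, -0.0, -0.0001, 15]
[-0.1, 4.7, 28.8, 0.0505, -0.0, -0.0001, 15]
[-0.1, 6.2, 28.5, 0.0505, -0.0, -0.0001, 15]
[-0.1, 7.6, 28.1, 0.0505, -0.0, -0.0001, 15]
[-0.1, 9.0, 27.7, 0.0505, -0.0, -0.0001, 15]
[-0.1, 10.4, 27.2, 0.0505, -0.0, -0.0001, 15]
```

>>> play_rows --deltas '[[[-5,0,0,0,0,0,15],[-10,0,0,0,0,0,15],[-15,0,0,0,0,0,15],[-20,0,0,0,0,0,15],[-25,0,0,0,0,0,15],[-30,0,0,0,0,0,15],[-25,0,0,0,0,0,15],[-20,0,0,0,0,0,15],[-10,0,0,0,0,0,15]]]'

```text
time_s: 6.1
ee_pos: [0.4932, 0.2572, 0.2512]
eef_rot: [1.62, 1.566, 0.407]
force: [-0.4, -0.4, -0.5]
grip_width: 0.021
```

>>> play_rows --deltas '[[[0,-8.4,28,0.0505,0,0,15],[0,-7,28.3,0.0505,0,0,15],[0,-5.5,28.6,0.0505,0,0,15],[0,-4,29,0.0505,0,0,15],[0,-2.6,29,0.0505,0,0,15],[0,-1,29,0.0505,0,0,15],[0,0.3,29,0.0505,0,0,15],[0,1.8,29,0.0505,0,0,15],[0,3.3,29,0.0505,0,0,15],[0,4.7,29,0.0505,0,0,15]]]'

```text
time_s: 7.1
ee_pos: [0.5121, -0.035, 0.2484]
eef_rot: [2.181, 1.57, 0.461]
force: [0.8, 0.3, -0.9]
grip_width: 0.0213
```

>>> play_rows --deltas '[[[0,6.2,28.5,0.0505,0,0,15],[0,7.6,28,0.0505,0,0,15],[0,9,27.7,0.0505,0,0,15],[0,10.4,27.2,0.0505,0,0,15],[0,0,0,0,0,0,15],[0,0,0,0,0,0,15]]]'

```text
time_s: 7.7
ee_pos: [0.5198, -0.1501, 0.2481]
eef_rot: [2.936, 1.57, 1.016]
force: [-0.4, 0.7, 0.3]
grip_width: 0.0211
```

```bash
python3 - <<'E'
from h import *
for n in ['wrist','top','scene']: cam(n,n+'6')
p,R,o=pose(); print(p,R.round(4),o['force'],o['grip_width'])
cv2.imwrite('pics/w6z.png',cv2.resize(load('wrist6')['img'][:,:,::-1],(800,600),interpolation=cv2.INTER_CUBIC))
cv2.imwrite('pics/s6z.png',cv2.resize(load('scene6')['img'][80:230,200:350,::-1],None,fx=4,fy=4,interpolation=cv2.INTER_CUBIC))
E
```

```text
[ 0.52006262 -0.14911188  0.24839209] [[ 1.100e-03  9.402e-01 -3.407e-01]
 [ 6.000e-04 -3.407e-01 -9.402e-01]
 [-1.000e+00  8.000e-04 -9.000e-04]] [-0.09727209  0.62177697 -0.3278981 ] 0.0213043215605355
```

View pics/w6z.png

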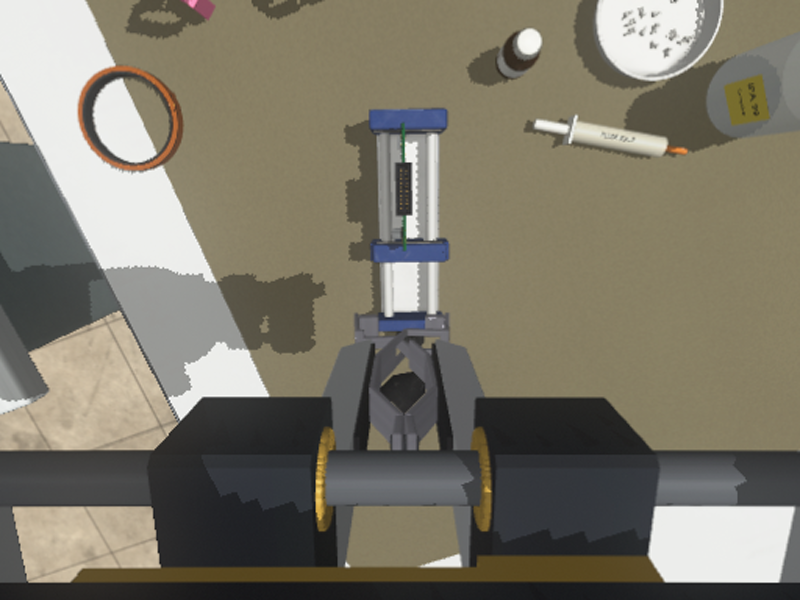

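View pics/s6z.png

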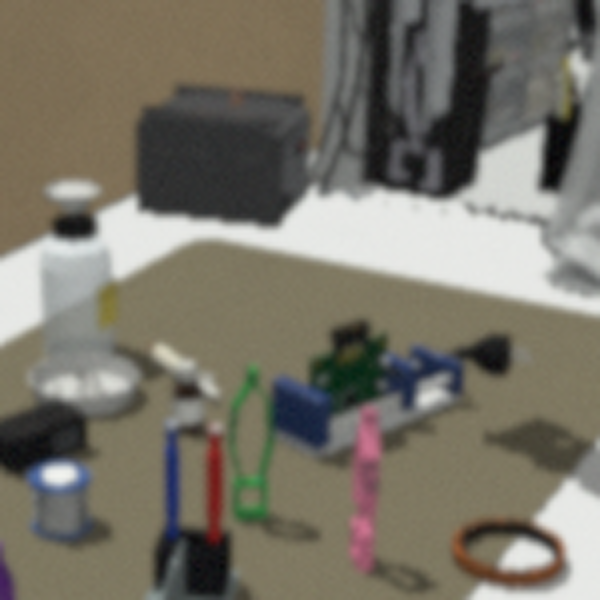

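```bash
python3 - <<'E'
from h import *
a=load('wrist6')['img'][60:220,220:310,::-1]
cv2.imwrite('pics/w6y.png',cv2.resize(a,None,fx=5,fy=5,interpolation=cv2.INTER_CUBIC)[:600*5//5+200][:800])
a=load('scene6')['img'][150:200,260:325,::-1]
cv2.imwrite('pics/s6y.png',cv2.resize(a,None,fx=11,fy=11,interpolation=cv2.INTER_CUBIC))
a=load('wrist6')['img'][190:300,200:310,::-1]
cv2.imwrite('pics/w6x.png',cv2.resize(a,None,fx=5,fy=5,interpolation=cv2.INTER_CUBIC))
E
```

```text
(no output)
```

View pics/w6y.png

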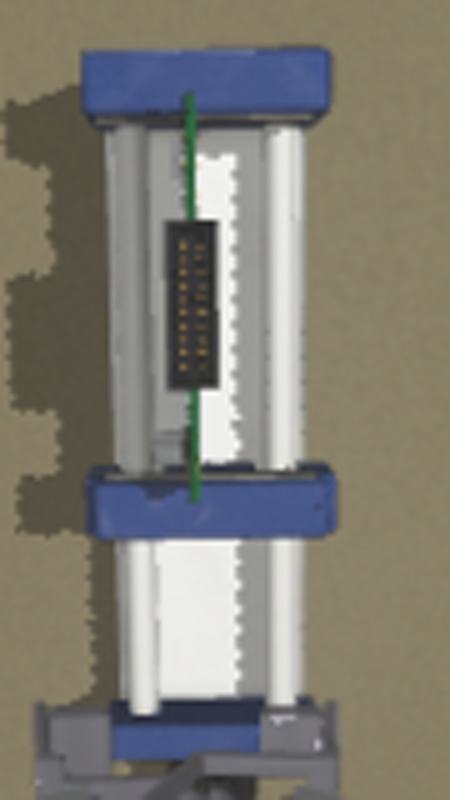

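View pics/s6y.png

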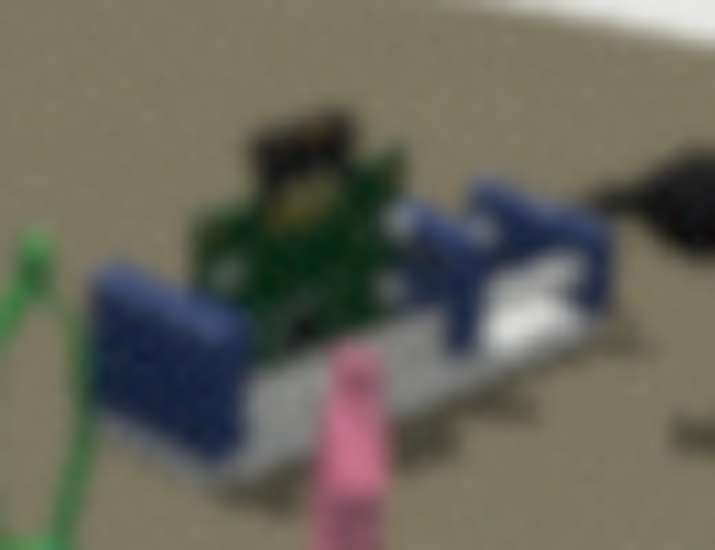

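View pics/w6x.png

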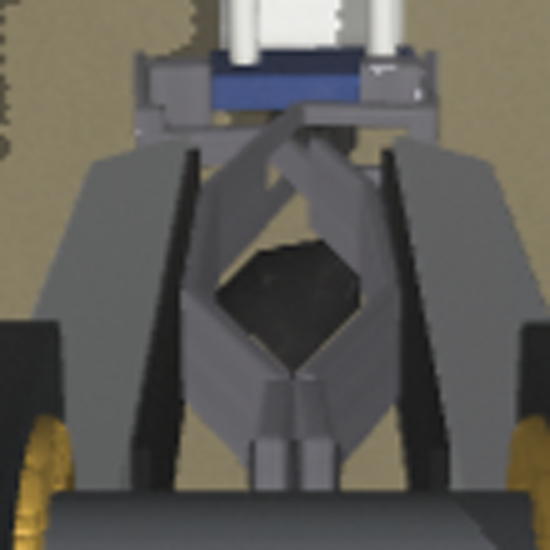

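```bash
python3 - <<'E'
from h import *
c=load('wrist6'); p,R,o=pose(); s=load('scene6')
Y=lambda u,v:(220+u/5,60+v/5); X=lambda u,v:(200+u/5,190+v/5)
T=lambda q:(R.T@(q-p)*1000).round(1)
for h in [.088,.096,.104]:
    cs=[onz(c,*Y(u,v),h) for u,v in [(167,222),(217,222),(166,388),(218,388)]]
    m=sum(cs)/4; d=(cs[0]+cs[1]-cs[2]-cs[3])/2
    print(h,m,'tool',T(m),'len',np.linalg.norm(d),np.linalg.norm(cs[0]-cs[1]),np.degrees(np.arctan2(-d[0],d[1])))
a=onz(c,*Y(190,97),.078);b=onz(c,*Y(195.5,500),.078);d=a-b;print('board',a,b,np.linalg.norm(d),np.degrees(np.arctan2(-d[0],d[1])),T(a),T(b))
a=onz(c,*Y(83,50),.052);b=onz(c,*Y(113,755),.052);
for q in [(83,50),(330,50),(92,470),(335,470)]: print('vice',onz(c,*Y(*q),.052))
# connector corners with scene
Z=lambda u,v:(260+u/11,150+v/11)
for w,sc in [((192,222),(258,140)),((192,388),(352,112))]: print('tri',tri((c,*Y(*w)),(s,*Z(*sc))))
# bottle / height of tool things
pz=p[2]-.0555
for nm,q in [('L outer',(135,52)),('R outer',(438,52)),('L in',(212,105)),('R in',(360,105)),('L in far',(212,62)),('R in far',(360,62))]:
    for tx in [.0495,.0555]: print(nm,tx,T(onz(c,*X(*q),p[2]-tx)))
f=lambda Xq:((proj(c,Xq)[0]-[200,190])*5).round(1)
for sgn in (-1,1): print('finger tip pred',f(p+R[:,1]*.0106*sgn+R[:,2]*-.008))
E
```

```text
0.088 [ 0.54363489 -0.09351502  0.088     ] tool [160.4   3.1 -60.2] len 0.033464036171313126 0.010196952935936454 -20.026206521042344
0.096 [ 0.54367874 -0.09332027  0.096     ] tool [152.4   3.1 -60.4] len 0.03267302029356317 0.00995591949825723 -20.026206521042194
0.104 [ 0.5437226  -0.09312552  0.104     ] tool [144.4   3.  -60.6] len 0.031882004415813237 0.009714886060578005 -20.026206521042123
board [ 0.55760497 -0.0540754   0.078     ] [ 0.53010459 -0.13296486  0.078     ] 0.0835453124834127 -19.218241884334397 [ 170.5    2.8 -102. ] [170.4   3.8 -18.4]
vice [ 0.53974231 -0.034473    0.052     ]
vice [ 0.59081537 -0.05311346  0.052     ]
vice [ 0.50861929 -0.12158191  0.052     ]
vice [ 0.56203772 -0.14109323  0.052     ]
tri (array([ 0.54900087, -0.07799933,  0.09010296]), [np.float64(0.00037477740642199146), np.float64(0.00037477740642209213)])
tri (array([ 0.53630608, -0.10986195,  0.0902359 ]), [np.float64(0.0018239675957996268), np.float64(0.001823967595799623)])
L outer 0.0495 [ 49.5 -20.4  -6.1]
L outer 0.0555 [ 55.5 -21.   -4.4]
R outer 0.0495 [49.5 24.2 -6. ]
R outer 0.0555 [55.5 24.8 -4.3]
L in 0.0495 [49.5 -9.2  2.1]
L in 0.0555 [55.5 -9.5  4. ]
R in 0.0495 [49.5 12.8  2.2]
R in 0.0555 [55.5 13.1  4. ]
L in far 0.0495 [49.5 -9.1 -4.5]
L in far 0.0555 [55.5 -9.4 -2.8]
R in far 0.0495 [49.5 12.8 -4.5]
R in far 0.0555 [55.5 13.  -2.8]
finger tip pred [179.1 148.6]
finger tip pred [360.3 148.2]
```

>>> play_rows --deltas '[[[5,0.3,-10,0.002,0,0,15],[10,0.3,-15,0.002,0,0,15],[15,0.3,-16,0.002,0,0,15],[15,0.4,-12,0,0,0,15],[15,0,-8,0,0,0,15],[12,0,0,0,0,0,15],[6,0,0,0,0,0,15],[0,0,0,0,0,0,15]]]'

```text
time_s: 8.65
ee_pos: [0.5421, -0.093, 0.1695]
eef_rot: [-2.507, 1.57, 1.851]
force: [0.8, -0.2, 0.1]
grip_width: 0.0212
```

```bash
python3 - <<'E'
from h import *
for n in ['wrist','scene']: cam(n,n+'7')
p,R,o=pose(); print(p,R.round(4),o['force'],o['grip_width'])
a=load('wrist7')['img'][100:300,170:340,::-1]
cv2.imwrite('pics/w7y.png',cv2.resize(a,None,fx=4,fy=4,interpolation=cv2.INTER_CUBIC)[:600])
a=load('scene7')['img'][100:210,240:340,::-1]
cv2.imwrite('pics/s7y.png',cv2.resize(a,None,fx=5.4,fy=5.4,interpolation=cv2.INTER_CUBIC))
E
```

```text
[ 0.54260243 -0.0934069   0.17080791] [[ 1.700e-03  9.375e-01 -3.481e-01]
 [ 3.000e-04 -3.481e-01 -9.375e-01]
 [-1.000e+00  1.500e-03 -8.000e-04]] [-0.51014303 -0.09262352  0.38551534] 0.020993086815840438
```

View pics/w7y.png

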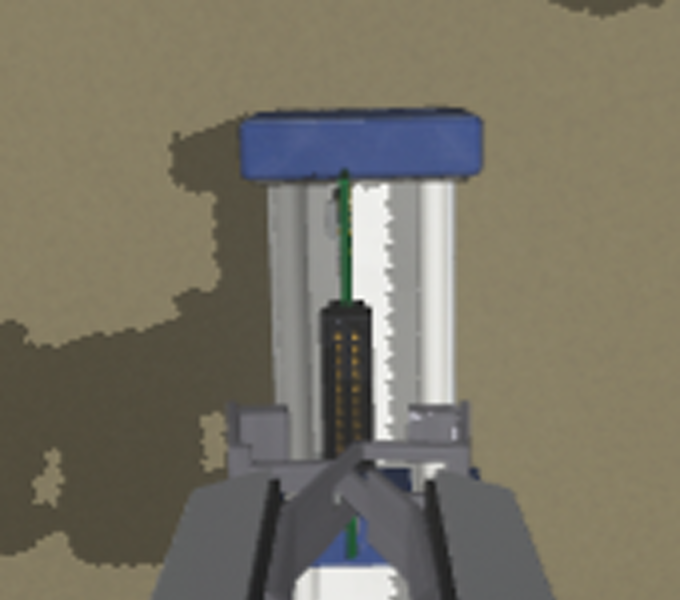

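View pics/s7y.png

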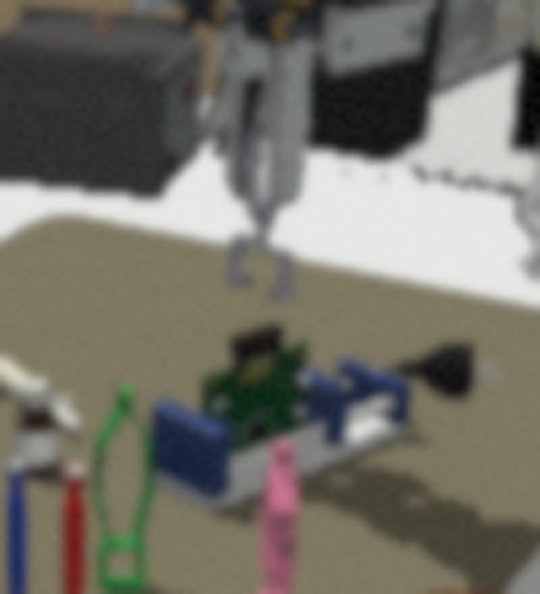

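```bash
python3 - <<'E'
from h import *
c=load('wrist7'); p,R,o=pose()
Y=lambda u,v:(170+u/4,100+v/4)
T=lambda q:(R.T@(q-p)*1000).round(1)
for h in [.088,.091,.096]: print('conn far L,R',h,T(onz(c,*Y(322,308),h)),T(onz(c,*Y(370,308),h)),T(onz(c,*Y(346,440),h)))
for tx in [.0495,.0555]:
  print('toe',tx,[T(onz(c,*Y(*q),p[2]-tx)) for q in [(290,408),(408,408),(230,405),(467,405),(288,460),(408,460)]])
a,b=onz(c,*Y(345,180),.078),onz(c,*Y(352,555),.078); print(T(a),T(b))
# predicted
f=lambda t:((proj(c,p+R@np.array(t))[0]-[170,100])*4).round(1)
for x in [.0495,.0555]:
  for z in [-.005,.005]: print('pred toe',x,z,f([x,-.011,z]),f([x,.011,z]))
print('fing',f([0,-.0105,-.008]),f([0,.0105,-.008]))
s=load('scene7'); S=lambda u,v:(240+u/5.4,100+v/5.4)
print(tri((c,*Y(346,308)),(s,*S(235,340))))
w6=load('wrist6');print(tri((c,*Y(346,308)),(w6,220+192/5,60+222/5)))
E
```

```text
conn far L,R 0.088 [ 82.8  -4.6 -18.3] [ 82.8   5.3 -18.3] [82.8  0.4 10.2]
conn far L,R 0.091 [ 79.8  -4.5 -18.9] [ 79.8   5.3 -18.9] [79.8  0.4  9.2]
conn far L,R 0.096 [ 74.8  -4.4 -19.9] [ 74.8   5.2 -19.9] [74.8  0.4  7.7]
toe 0.0495 [array([49.5, -9.7, -6.3]), array([49.5, 11.9, -6.2]), array([ 49.5, -20.7,  -6.8]), array([49.5, 22.7, -6.8]), array([ 49.5, -10.2,   3.8]), array([49.5, 12. ,  3.8])]
toe 0.0555 [array([ 55.5, -10. ,  -4.6]), array([55.5, 12.2, -4.6]), array([ 55.5, -21.3,  -5.2]), array([55.5, 23.3, -5.1]), array([ 55.5, -10.5,   5.7]), array([55.5, 12.3,  5.7])]
[ 92.8   0.2 -43.6] [92.8  1.6 40.3]
pred toe 0.0495 -0.005 [283.2 414.5] [402.9 414.6]
pred toe 0.0495 0.005 [283.9 466.3] [402.4 466.4]
pred toe 0.0555 -0.005 [284.9 405.7] [401.7 405.8]
pred toe 0.0555 0.005 [285.6 456.4] [401.2 456.4]
fing [268.6 488.6] [412.7 488.7]
(array([ 0.54873256, -0.07654388,  0.08972465]), [np.float64(0.001001916746925678), np.float64(0.0010019167469257442)])
(array([ 0.54923664, -0.07757736,  0.08181572]), [np.float64(0.0002145518314603431), np.float64(0.00021455183146021836)])
```

>>> play_rows --deltas '[[[4,-0.3,-0.5,-0.006,0,0,15],[6,-0.3,-0.5,-0.006,0,0,15],[8,0,0,0,0,0,15],[8,0,0,0,0,0,15],[6,0,0,0,0,0,15],[4,0,0,0,0,0,15],[0,0,0,0,0,0,15]]]'

```text
time_s: 9.45
ee_pos: [0.542, -0.092, 0.1337]
eef_rot: [-3.013, 1.57, 1.356]
force: [0.6, 0.2, 0.2]
grip_width: 0.0213
```

```bash
python3 - <<'E'
from h import *
for n in ['wrist','scene']: cam(n,n+'8')
p,R,o=pose(); print(p,R.round(4),o['force'],o['moment'],o['grip_width'])
a=load('wrist8')['img'][100:300,170:340,::-1]
cv2.imwrite('pics/w8y.png',cv2.resize(a,None,fx=4,fy=4,interpolation=cv2.INTER_CUBIC)[:600])
a=load('scene8')['img'][100:210,240:340,::-1]
cv2.imwrite('pics/s8y.png',cv2.resize(a,None,fx=5.4,fy=5.4,interpolation=cv2.INTER_CUBIC))
E
```

```text
[ 0.54238498 -0.09203816  0.13450626] [[ 1.300e-03  9.417e-01 -3.365e-01]
 [ 4.000e-04 -3.365e-01 -9.417e-01]
 [-1.000e+00  1.100e-03 -8.000e-04]] [-1.48344054 -0.80292814  0.84244585] [-0.05081077 -0.02890615  0.04123522] 0.020996785650802118
```

View pics/w8y.png

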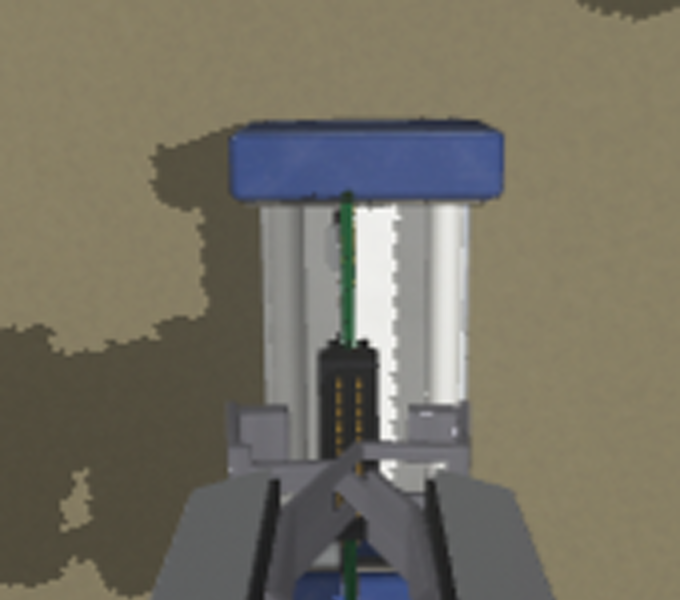

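View pics/s8y.png

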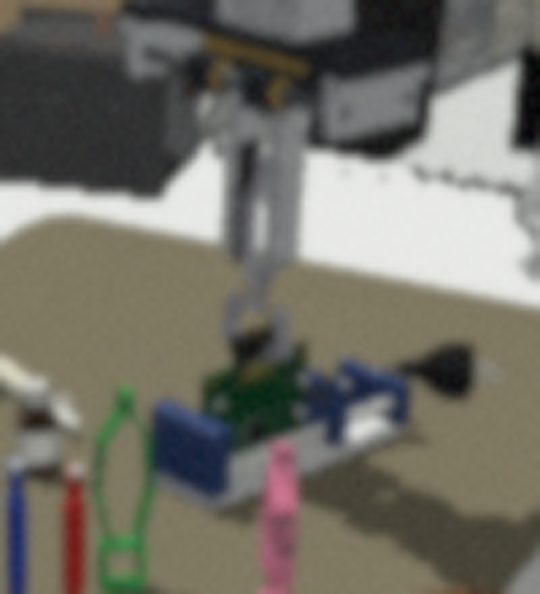

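```bash
python3 - <<'E'
from h import *
c=load('wrist8'); p,R,o=pose()
Y=lambda u,v:(170+u/4,100+v/4)
T=lambda q:(R.T@(q-p)*1000).round(1)
for h in [.087,.090,.095]: print('conn far L,R',h,T(onz(c,*Y(320,350),h)),T(onz(c,*Y(378,350),h)))
c7=load('wrist7'); print(tri((c,*Y(349,348)),(c7,*Y(346,308))),tri((c,*Y(349,350)),(load('wrist6'),220+192/5,60+222/5)))
E
```

```text
conn far L,R 0.087 [ 47.5  -3.8 -17.2] [ 47.5   6.6 -17.2]
conn far L,R 0.09 [ 44.5  -3.8 -17.9] [ 44.5   6.6 -17.9]
conn far L,R 0.095 [ 39.5  -3.6 -19.1] [ 39.5   6.5 -19.1]
(array([ 0.54802421, -0.08029355,  0.06675564]), [np.float64(7.618633313207343e-05), np.float64(7.618633313227703e-05)]) (array([ 0.5492747 , -0.07758213,  0.08123536]), [np.float64(0.00017889103115211513), np.float64(0.00017889103115219116)])
```

>>> play_rows --deltas '[[[4,0,0,0,0,0,15],[3,0,0,0,0,0,15],[0,0,0,0,0,0,15]]]'

```text
time_s: 9.85
ee_pos: [0.5421, -0.092, 0.1269]
eef_rot: [2.742, 1.57, 0.828]
force: [0.0, -0.1, -0.2]
grip_width: 0.0214
```

>>> play_rows --deltas '[[[1,0,-0.5,0,0,0,15],[1,0,0,0,0,0,15],[1,0,0,0,0,0,15],[0,0,0,0,0,0,15]]]'

```text
time_s: 10.25
ee_pos: [0.5424, -0.0916, 0.1243]
eef_rot: [2.36, 1.57, 0.446]
force: [0.4, -0.0, -1.1]
grip_width: 0.0214
```

>>> play_rows --deltas '[[[1,0,0,0,0,0,15],[1,0,0,0,0,0,15],[0,0,0,0,0,0,15]]]'

```text
time_s: 10.55
ee_pos: [0.5424, -0.0915, 0.1222]
eef_rot: [2.404, 1.57, 0.49]
force: [-0.3, 0.4, -1.0]
grip_width: 0.021
```

>>> play_rows --deltas '[[[1,0,0,0,0,0,15],[1,0,0,0,0,0,15],[0,0,0,0,0,0,15]]]'

```text
time_s: 10.85
ee_pos: [0.5424, -0.0915, 0.1202]
eef_rot: [2.393, 1.57, 0.479]
force: [-0.3, 0.4, -0.5]
grip_width: 0.0217
```

>>> play_rows --deltas '[[[1,0,0,0,0,0,15],[1,0,0,0,0,0,15],[0,0,0,0,0,0,15]]]'

```text
time_s: 11.15
ee_pos: [0.5426, -0.0916, 0.1187]
eef_rot: [2.059, 1.569, 0.145]
force: [-0.9, 0.6, 3.7]
grip_width: 0.0211
```

>>> play_rows --deltas '[[[0.5,0,0,0,0,0,15],[0,0,0,0,0,0,15]]]'

```text
time_s: 11.35
ee_pos: [0.5426, -0.0916, 0.1182]
eef_rot: [2.097, 1.569, 0.183]
force: [-1.0, 0.5, 4.7]
grip_width: 0.0212
```

>>> play_rows --deltas '[[[0.5,0,0,0,0,0,15],[0,0,0,0,0,0,15]]]'

```text
time_s: 11.55
ee_pos: [0.5426, -0.0916, 0.1177]
eef_rot: [2.09, 1.569, 0.176]
force: [-0.2, -0.4, 5.3]
grip_width: 0.0213
```

Sliding at about 5 N; continue.

>>> play_rows --deltas '[[[0.5,0,0,0,0,0,15],[0.5,0,0,0,0,0,15],[0,0,0,0,0,0,15]]]'

```text
time_s: 11.85
ee_pos: [0.5426, -0.0916, 0.1167]
eef_rot: [2.09, 1.569, 0.176]
force: [-1.1, -0.3, 4.6]
grip_width: 0.0213
```

>>> play_rows --deltas '[[[0.5,0,0,0,0,0,15],[0,0,0,0,0,0,15]]]'

```text
time_s: 12.05
ee_pos: [0.5426, -0.0916, 0.1162]
eef_rot: [2.091, 1.569, 0.177]
force: [-0.7, 0.3, 5.1]
grip_width: 0.0208
```

>>> play_rows --deltas '[[[0.3,0,0,0,0,0,15],[0.3,0,0,0,0,0,15],[0,0,0,0,0,0,15]]]'

```text
time_s: 12.35
ee_pos: [0.5426, -0.0916, 0.1156]
eef_rot: [2.103, 1.569, 0.189]
force: [-1.2, -0.4, 4.8]
grip_width: 0.0212
```

>>> play_rows --deltas '[[[0.3,0,0,0,0,0,15],[0.3,0,0,0,0,0,15],[0,0,0,0,0,0,15]]]'

```text
time_s: 12.65
ee_pos: [0.5426, -0.0916, 0.115]
eef_rot: [2.105, 1.569, 0.191]
force: [-1.0, 0.5, 5.3]
grip_width: 0.0211
```

>>> play_rows --deltas '[[[0.3,0,0,0,0,0,15],[0.3,0,0,0,0,0,15],[0,0,0,0,0,0,15]]]'

```text
time_s: 12.95
ee_pos: [0.5426, -0.0916, 0.1144]
eef_rot: [2.095, 1.569, 0.181]
force: [-0.7, 0.1, 6.2]
grip_width: 0.021
```

>>> play_rows --deltas '[[[0.3,0,0,0,0,0,15],[0,0,0,0,0,0,15]]]'

```text
time_s: 13.15
ee_pos: [0.5426, -0.0916, 0.1141]
eef_rot: [2.084, 1.569, 0.17]
force: [-0.1, 0.6, 5.1]
grip_width: 0.0212
```

>>> play_rows --deltas '[[[0.3,0,0,0,0,0,15],[0.3,0,0,0,0,0,15],[0,0,0,0,0,0,15]]]'

```text
time_s: 13.45
ee_pos: [0.5426, -0.0916, 0.1135]
eef_rot: [2.079, 1.569, 0.165]
force: [-0.2, 0.4, 4.5]
grip_width: 0.0213
```

>>> play_rows --deltas '[[[0.3,0,0,0,0,0,15],[0.3,0,0,0,0,0,15],[0,0,0,0,0,0,15]]]'

```text
time_s: 13.75
ee_pos: [0.5426, -0.0916, 0.1129]
eef_rot: [2.106, 1.569, 0.192]
force: [-0.3, 0.2, 6.1]
grip_width: 0.0215
```

>>> play_rows --deltas '[[[0.3,0,0,0,0,0,15],[0.3,0,0,0,0,0,15],[0,0,0,0,0,0,15]]]'

```text
time_s: 14.05
ee_pos: [0.5427, -0.0916, 0.1125]
eef_rot: [2.027, 1.569, 0.113]
force: [-1.5, 1.0, 6.7]
grip_width: 0.021
```

>>> play_rows --deltas '[[[0.2,0,0,0,0,0,15],[0,0,0,0,0,0,15]]]'

```text
time_s: 14.25
ee_pos: [0.5428, -0.0916, 0.1125]
eef_rot: [2.008, 1.569, 0.094]
force: [-2.3, 0.4, 8.7]
grip_width: 0.0211
```

>>> play_rows --deltas '[[[0.2,0,0,0,0,0,15],[0,0,0,0,0,0,15]]]'

```text
time_s: 14.45
ee_pos: [0.5428, -0.0916, 0.1124]
eef_rot: [1.981, 1.568, 0.067]
force: [-2.7, -0.2, 9.7]
grip_width: 0.0213
```

>>> play_rows --deltas '[[[0.2,0,0,0,0,0,15],[0,0,0,0,0,0,15]]]'

```text
time_s: 14.65
ee_pos: [0.5428, -0.0916, 0.1124]
eef_rot: [1.97, 1.568, 0.056]
force: [-2.6, 0.5, 11.5]
grip_width: 0.0211
```

```bash
python3 - <<'E'
from h import *
for n in ['wrist','scene']: cam(n,n+'9')
p,R,o=pose(); print(p,R.round(4),o['force'],o['moment'],o['grip_width'])
a=load('wrist9')['img'][100:300,170:340,::-1]
cv2.imwrite('pics/w9y.png',cv2.resize(a,None,fx=4,fy=4,interpolation=cv2.INTER_CUBIC)[:600])
a=load('scene9')['img'][100:210,240:340,::-1]
cv2.imwrite('pics/s9y.png',cv2.resize(a,None,fx=5.4,fy=5.4,interpolation=cv2.INTER_CUBIC))
E
```

```text
[ 0.54282925 -0.09161126  0.1124044 ] [[ 2.500e-03  9.417e-01 -3.365e-01]
 [ 1.000e-04 -3.365e-01 -9.417e-01]
 [-1.000e+00  2.300e-03 -1.000e-03]] [-4.04093875  0.86837149 11.45210578] [ 0.14714455  0.63516504 -0.01572274] 0.02107465845197394
```

View pics/w9y.png

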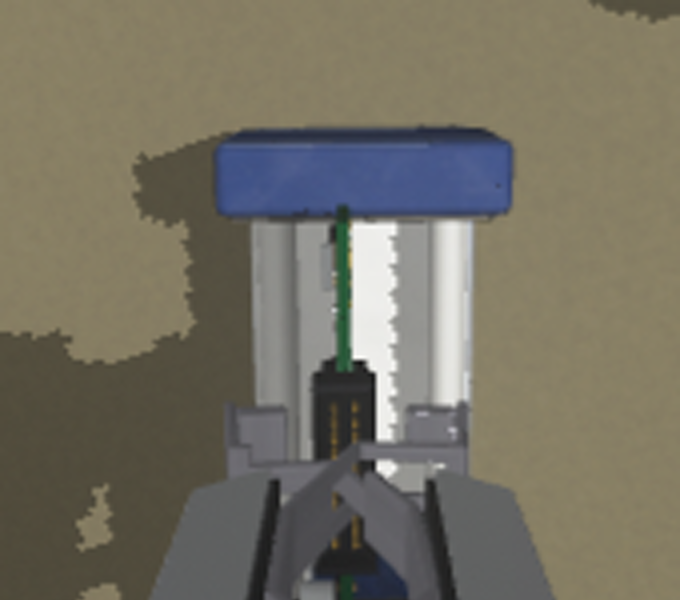

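View pics/s9y.png

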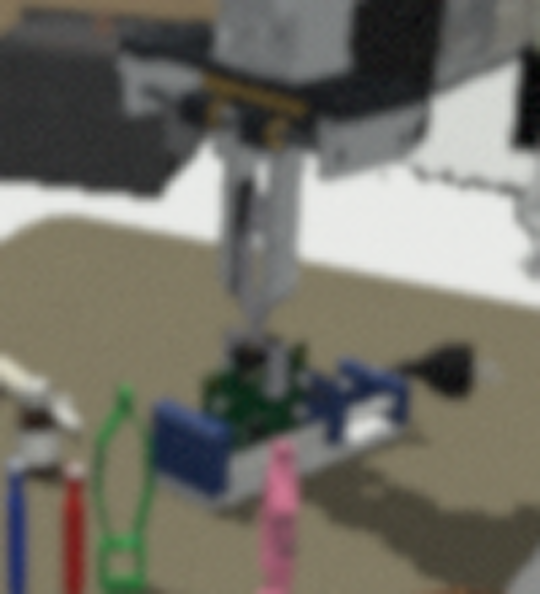

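>>> play_rows --deltas '[[[-0.2,0,0,0,0,0,15],[-0.2,0,0,0,0,0,15],[0,0,0,0,0,0,23],[0,0,0,0,0,0,25],[0,0,0,0,0,0,27],[0,0,0,0,0,0,29],[0,0,0,0,0,0,30],[0,0,0,0,0,0,30],[0,0,0,0,0,0,30]]]'

```text
time_s: 15.65
ee_pos: [0.5425, -0.0916, 0.1117]
eef_rot: [2.215, 1.569, 0.301]
force: [0.3, -0.3, 2.2]
grip_width: 0.03
```

```bash
python3 - <<'E'
from h import *
for n in ['wrist','scene']: cam(n,n+'10')
p,R,o=pose(); print(p,R.round(4),o['force'],o['moment'],o['grip_width'])
a=load('wrist10')['img'][100:300,170:340,::-1]
cv2.imwrite('pics/w10y.png',cv2.resize(a,None,fx=4,fy=4,interpolation=cv2.INTER_CUBIC)[:600])
E
```

```text
[ 0.54248763 -0.09158744  0.11171499] [[ 1.200e-03  9.417e-01 -3.365e-01]
 [ 4.000e-04 -3.365e-01 -9.417e-01]
 [-1.000e+00  1.000e-03 -8.000e-04]] [ 0.58105477 -0.02299206  1.47158659] [-0.06910814 -0.08948761  0.03613941] 0.029982967959843992
```

View pics/w10y.png

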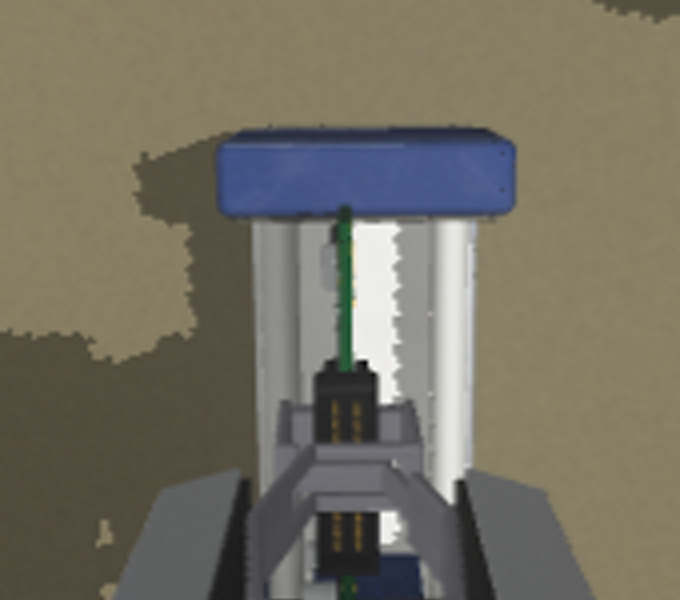

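>>> play_rows --deltas '[[[0,0,0,0,0,0,32],[0,0,0,0,0,0,35],[0,0,0,0,0,0,40],[0,0,0,0,0,0,48],[0,0,0,0,0,0,56],[0,0,0,0,0,0,60],[0,0,0,0,0,0,60]]]'

```text
time_s: 16.45
ee_pos: [0.5424, -0.0915, 0.1118]
eef_rot: [2.327, 1.57, 0.413]
force: [0.2, 0.2, 0.1]
grip_width: 0.0597
```

```bash
python3 - <<'E'
from h import *
for n in ['wrist','scene']: cam(n,n+'11')
p,R,o=pose(); print(p,o['force'],o['grip_width'])
a=load('wrist11')['img'][100:300,150:350,::-1]
cv2.imwrite('pics/w11y.png',cv2.resize(a,None,fx=3,fy=3,interpolation=cv2.INTER_CUBIC)[:600])
E
```

```text
[ 0.54245925 -0.09155463  0.11175582] [ 0.74434666  0.15292239 -0.14340651] 0.05984806858576614
```

View pics/w11y.png

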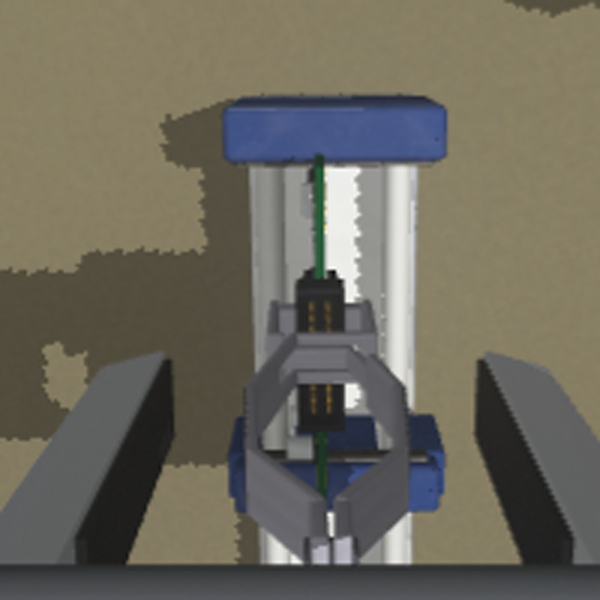

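>>> play_rows --deltas '[[[-5,0,0,0,0,0,60],[-10,0,0,0,0,0,60],[-20,0,0,0,0,0,60],[-25,0,0,0,0,0,60],[-25,0,0,0,0,0,60],[-25,0,0,0,0,0,60],[-20,0,10,0,0,0,60],[-5,0,20,0,0,0,60],[0,0,20,0,0,0,60],[0,0,10,0,0,0,60]]]'

```text
time_s: 17.55
ee_pos: [0.5218, -0.1492, 0.2478]
eef_rot: [1.883, 1.569, -0.032]
force: [0.2, 0.9, -0.1]
grip_width: 0.0599
```

```bash
python3 - <<'E'
from h import *
for n in ['wrist','scene']: cam(n,n+'12')
p,R,o=pose(); print(p,o['force'],o['grip_width'])
a=load('wrist12')['img'][40:290,150:400,::-1]
cv2.imwrite('pics/w12y.png',cv2.resize(a,None,fx=2.4,fy=2.4,interpolation=cv2.INTER_CUBIC)[:600])
a=load('scene12')['img'][100:210,220:340,::-1]
cv2.imwrite('pics/s12y.png',cv2.resize(a,None,fx=5.4,fy=5.4,interpolation=cv2.INTER_CUBIC))
E
```

```text
[ 0.52185818 -0.14884511  0.2471854 ] [ 0.10491068  0.44684407 -0.05128987] 0.05990261924354342
```

View pics/w12y.png

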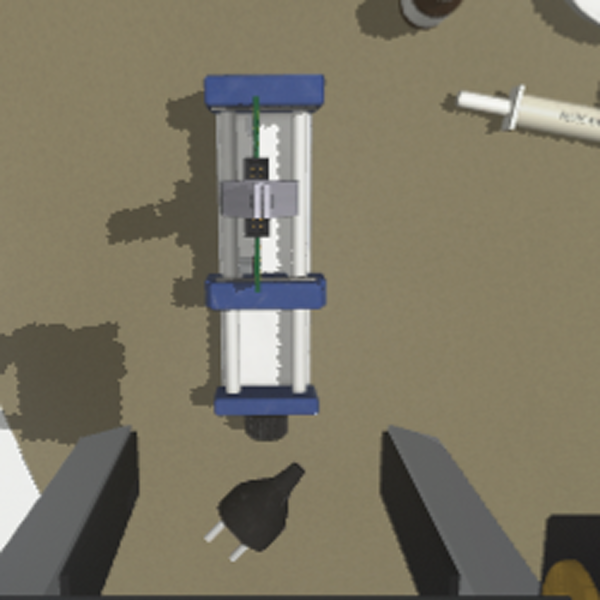

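View pics/s12y.png

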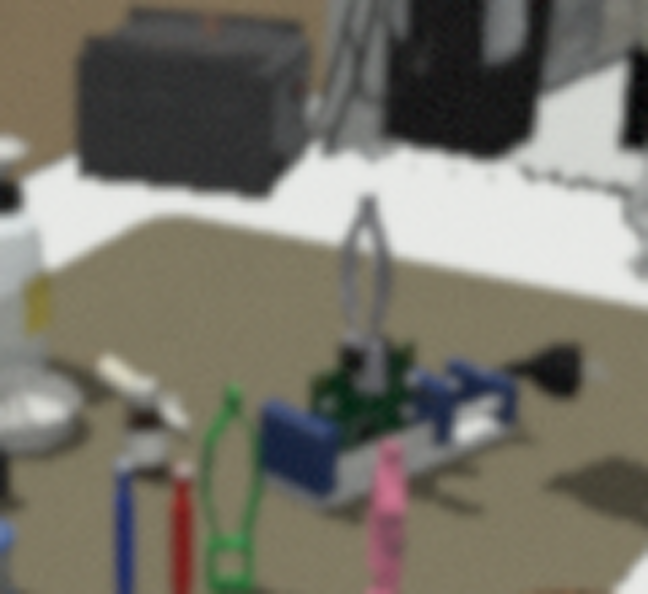

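```bash
python3 - <<'E'
from h import *
print(hand_in())
E
```

```text
the job is handed in; nothing more can be done
None
```

The job is handed in. The connector is pressed home, and the tweezers stand upright on their own, gripping the board just under it. The simulator gave no verdict.

**Taking the tweezers:** I centred the gripper on them, squeezed the pads at 28 N until the jaws opened fully, and lifted them off the rail lip.

**Pressing:** The connector slid down about 6 mm at roughly 5 N. At a tool-tip height of about 112.4 mm it stopped moving and the force rose. I stopped at 11.5 N; no reading came near the 16 N limit. A side force of about 3–4 N showed at full press, from being roughly 0.6 mm off centre.

**Leaving them:** I eased the commanded height up 0.4 mm before letting the jaws close; the measured tool height did not rise. The jaws closed under the connector, and I opened the fingers and withdrew.

**Last checks:**
- **Position:** the final wrist and scene pictures show the tweezers upright and within about 1 mm of the connector's middle along the board.
- **Depth and angle:** I did not measure the toes' depth below the connector or the jaw angle separately.
- **Flux bottle and spool:** I kept clear of both, but did not measure their positions afterwards.
- **Heights that disagreed:** the connector height from two wrist views (67 and 82 mm) did not match the wrist-and-scene value (90 mm). The touch agreed with 90 mm.
- **Time:** about 17.6 s of the 51 s allowed.

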